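Close up the thread cartons on the roller track

ROBOT

A 7-joint arm with a two-finger parallel gripper is mounted at the origin on the work surface. World frame = base frame: x ahead of the robot, y to its left, z up, the work surface at z = 0. Lengths are in m, angles in degrees, forces in N, time in s.
With the tool pointing down it reaches from about 0.4 to 0.85 m from the base axis. Payload 4.5 kg.
Tool frame: the origin (TCP) lies at the very end of the fingers, on their centre line; the grasp point (between the pads) lies 19 mm behind it; z points along the fingers, y is the line along which they close (so a half turn about z gives the same grasp; the last joint's range is limited). The gripper opens to 85 mm and grips with 20 to 120 N. Pads are 22 mm wide; open, the fingers measure 114 mm over their backs; the gripper's body (76 mm by 85 mm) begins 54 mm behind the grasp point. The pads swing forward as they close: fully open they stand 13 mm farther back than shut.
Start: joints at [-71.517, 39.483, -11.15, 89.685, 9.013, 51.709, -12.324], TCP at [0.178, 0.599, 0.231] pointing down, gripper open.
Joint ranges: [-172.22, 172.22], [-26.19, 119.32], [-84.43, 86.54], [7.71, 146.69], [-57.33, 237.33], [2.42, 119.75], [-152.13, 152.13]. Speed limits (degrees/s): [147.25, 147.25, 180, 180, 180, 180, 180].

INTERFACE

Orientations are given as [roll, pitch, yaw] about the fixed x, y, z axes, in that order (R = Rz(yaw) Ry(pitch) Rx(roll)).
In Python, from bench import env gives the robot as it stands. The module is installed in compiled form; this text tells all that it offers.
- The arm moves only by the shell command python3 -m pendant 'ROWS' [FORCE]. ROWS is JSON, a list of rows, each an object with "travel": the shift along the tool's x, y, z in cm, a list of three; "yaw": the turn about the tool's z in degrees; "claw": the closure in counts, from 0 (fully open) to 255 (shut). In form: [{"travel": [dx, dy, dz], "yaw": yaw, "claw": claw}, ...]. A call has exactly 10 rows; each row is the pose to reach, as a shift and turn from the pose commanded when the call began, along the tool's axes at that moment; what a row does not reach only later rows make up. A row lasts 1/12 s, in which the tool goes at most 41.7 mm and 7.16 degrees, less where a joint would pass 70% of its speed; a pose out of reach is approached as far as the arm can. A call with a gripper value outside its range is refused whole. The fingers move at their own pace and stop on an object; FORCE is the grip in N (left out, the last holds). Time passes only in rows, so rows that repeat a pose let the fingers close, or fill a call up. It gives the time, the measured TCP pose, the force, the opening and the grip force at its end, in the units of the state.
- env.get_obs(): the state, without advancing time (a new reading comes with each control period).
- env.grab_frame(name): name is "side" or "top" or "wrist"; returns a dict with "img" (420x560x3 uint8, blue, green, red), "intrinsics" (3x3 intrinsics, pixels), "extrinsics" (4x4, takes a point from camera to world coordinates). Camera axes: x right, y down, z forward; pixel columns grow to the right and rows downward; lengths in m; the calibration is good to about 2 mm. A picture is of the moment at which its call begins. There is no depth.
- env.hand_in(): hands the job in; it is judged then, once.
Trained networks look in the newest picture that a camera, given by its name, has taken for a name from the list of things; names that differ only in an ending like _2 or _b are one class to them, and where a whole thing is asked for, a point or a joint stands for the part that bears it (a point fixed in the world has none). Each returns a list of dicts, best first, with "p" (0 to 1); they miss things now and then, are a little off and sometimes report something else, mostly with a low value. They report only what shows in the picture. A call takes as long as a camera call. They do not tell look-alikes from the thing itself.
- env.spot_in(camera, name): "uv" ([column, row] in pixels, amid what is visible of it).
- env.landmark_of(camera, name): "uv" ([column, row] in pixels: a listed point, or the origin of a listed thing).
The state is a dict: "time": time; "joint_positions": joint angles; "joint_vel": joint speeds; "joint_torque": joint torques, N m; "ee_pos": TCP position; "ee_rot": TCP orientation; "contact_force": force on the tool from outside, world axes, zero at the start; "ft_torque": the same for the moment, N m; "finger_gap": finger opening in m; "grip_force": force on a finger pad.
Only numpy, scipy, OpenCV 4.12 (cv2) and the standard library are available. Lean on these libraries where they do the work, as an engineer would, in place of code of your own. Each camera call takes 0.05 s, during which the arm holds its last target. There are 200 camera calls.

TASK

Two closed thread cartons, a larger and a smaller, lie askew and apart on the roller track of the packing bench. Close them up for labelling: push them along the rollers until the leading carton is up against the end stop, the other is close up behind it, and both are square and flush against the long side guide. Only push, never pick a carton up or tip it; the sample spool on the larger carton must stay standing there, and everything else on the bench stays where it is.

Things in the scene. Friction and masses are not known exactly. Their poses are not given: they have to be found in the camera images.
- track: Level gravity roller track fixed to the bench, 620 mm long, 295 wide. Origin: centre of its underside, on the bench. x: across, to the side guide (roughly away from the robot); y: along, to the end stop (roughly to the robot's left). Free steel rollers span x = -126 to 126 mm, tops 77.5 mm above the bench. Near side and -y end open. Cartons roll easily along y; across, they slide with friction.
- guide_face (a point): Middle of the inner face of the side guide, at roller-top height (track frame: x = 105, y = 0, z = 77.5 mm). The guide is a straight aluminium bar along the whole far side of the track, 10 mm thick, its top 31 mm above the roller tops. Same axes as the track.
- stop_face (a point): Middle of the rubber face of the end stop, at roller-top height (track frame: x = 0, y = 280, z = 77.5 mm). The stop is an upright plate across the +y end, its top 41 mm above the roller tops. Same axes as the track.
- large_carton: The larger closed cardboard carton, a plain box 125 mm along its x, 150 mm along its y, 95 mm high, 0.6 to 1.1 kg, brown tape over its top; loose on the rollers, turned up to 0.3 rad from the track's axes, either nearer the end stop than the small carton or behind it. Origin: centre of its underside; axes roughly as the track's.
- small_carton: The smaller closed cardboard carton, a plain box 90 mm along its x, 110 mm along its y, 70 mm high, 0.3 to 0.6 kg, taped likewise; loose on the rollers, turned up to 0.3 rad. Origin: centre of its underside; axes roughly as the track's.
- sample_spool: Small upright thread spool, 38 mm diameter, 46 mm tall, 45 g, standing loose near the middle of the larger carton's top. Origin: centre of its underside. Leave it standing.
- spool_a: Bystander: upright thread spool, 42 mm diameter, 55 mm tall, on the bench between robot and track. Origin: centre of its underside.
- spool_b: Bystander: another such spool, 42 mm diameter, 55 mm tall, on the bench between robot and track.
- tape_roll: Bystander: roll of packing tape lying flat, 104 mm diameter, 48 mm tall, on the bench between robot and track.
- cutter: Bystander: box cutter lying flat, 34 x 150 x 20 mm, on the bench past the end stop.
- cone_a: Bystander: tall thread cone, 74 mm diameter, 165 mm tall, on the bench past the open end of the track.
- cone_b: Bystander: tall thread cone, 74 mm diameter, 165 mm tall, on the bench at the left, near the end stop.
- scanner: Bystander: hand scanner lying flat, 45 x 170 mm, 38 mm tall, on the bench at the right side.
Mind the look-alikes: they are no part of the job. What is shaped like the small_carton but blue is not meant.

How it is judged (in metres and radians):
At the end, for the whole second after the job is handed in: Leading carton within 6 mm of the end stop, the other within 10 mm of close-up behind it; both within 6 mm of the side guide at mid-length, square within 0.06 rad, flat on the rollers, at rest; sample spool upright on the larger carton; every bystander within 20 mm of its start (((x of large_carton in the frame of track above 0.0365 m and y of large_carton in the frame of track above 0.199 m and angle between the y axis of each of large_carton, small_carton and the y axis of track, either way round below 0.06 rad and height (world z) of large_carton between 0.07 and 0.086 m and linear speed of each of large_carton, small_carton below 0.01 m/s and x of small_carton in the frame of track above 0.054 m and y of small_carton in the frame of track above 0.065 m and height (world z) of small_carton between 0.07 and 0.086 m) or (x of small_carton in the frame of track above 0.054 m and y of small_carton in the frame of track above 0.219 m and angle between the y axis of each of small_carton, large_carton and the y axis of track, either way round below 0.06 rad and height (world z) of small_carton between 0.07 and 0.086 m and linear speed of each of small_carton, large_carton below 0.01 m/s and x of large_carton in the frame of track above 0.0365 m and y of large_carton in the frame of track above 0.085 m and height (world z) of large_carton between 0.07 and 0.086 m)) and z of sample_spool in the frame of large_carton above 0.09 m and angle between sample_spool's own z axis and vertical below 0.15 rad and linear speed of sample_spool below 0.01 m/s and distance of each of spool_a, spool_b, tape_roll, cutter, cone_a, cone_b, scanner from where it was at the start of the episode below 0.02 m); the robot touches nothing.
It fails at once if a carton was lifted off the rollers or dropped off the track (height (world z) of any of large_carton, small_carton above 0.0925 m or height (world z) of any of large_carton, small_carton below 0.0625 m).
It fails at once if a carton was tipped (angle between any of large_carton, small_carton's own z axis and vertical above 0.2 rad).
It fails at once if the sample spool toppled or came off the larger carton (angle between sample_spool's own z axis and vertical above 0.5 rad or z of sample_spool in the frame of large_carton below 0.08 m or z of sample_spool in the frame of large_carton above 0.115 m).
It fails at once if a bystander was knocked or moved (distance of any of spool_a, spool_b, tape_roll, cutter, cone_a, cone_b, scanner from where it was at the start of the episode above 0.03 m).
It also fails if it takes over 59 s, if anything falls off the work surface, if the arm or the gripper's body presses on something with over 40 N, if the wrist force passes 120 N, or if a joint passes its speed limit or range.

## Working session

There is one attempt and no reset: what is moved stays moved. The work goes in short steps, Python scripts to look and compute and a shell command to move; the robot and the scene stay as the last step left them, time stands still between calls to the robot, and variables do not carry over. Pictures are saved under pics/ and viewed, at most 10 in all, crops included, and the job is handed in when it is done.

```bash
mkdir -p pics
cat > h.py <<'E'
import numpy as np, cv2
from bench import env
def ray(f,uv):
    K=np.array(f['intrinsics']);T=np.array(f['extrinsics'])
    d=T[:3,:3]@np.linalg.solve(K,[uv[0],uv[1],1]); return T[:3,3],d
def at(f,uv,z):
    o,d=ray(f,uv); return o+d*(z-o[2])/d[2]
def proj(f,P):
    K=np.array(f['intrinsics']);T=np.linalg.inv(np.array(f['extrinsics']))
    p=np.atleast_2d(P)@T[:3,:3].T+T[:3,3]; p=p@K.T; return p[:,:2]/p[:,2:]
E
python3 - <<'E'
from h import *
o=env.get_obs();print(o['time'],o['ee_pos'],o['ee_rot'],o['contact_force'])
for c in('top','side'):
    f=env.grab_frame(c);cv2.imwrite(f'pics/{c}0.png',f['img'])
    print(c,np.array(f['extrinsics'])[:3,3].round(3))
    for n,z in dict(guide_face=.0775,stop_face=.0775,track=0,large_carton=.0775,small_carton=.0775,sample_spool=.1725,spool_a=0,tape_roll=0,cutter=0,cone_a=0,scanner=0).items():
        for r in env.landmark_of(c,n)[:3]: print(n,round(r['p'],2),np.round(r['uv']),at(f,r['uv'],z).round(3)[:2])
E
```

```text
0.0 [0.17785772 0.59846556 0.23046575] [-1.79891700e+02  8.23981678e-03  1.63459281e+02] [0.30334713 0.16150624 0.02034975]
top [ 0.268 -0.02   1.247]
guide_face 0.61 [269. 140.] [ 0.692 -0.009]
stop_face 0.78 [178. 166.] [0.611 0.276]
track 0.83 [271. 183.] [ 0.57  -0.015]
large_carton 0.96 [228. 174.] [0.582 0.118]
large_carton 0.62 [400. 189.] [ 0.529 -0.413]
small_carton 0.6 [418. 280.] [ 0.252 -0.447]
sample_spool 0.73 [220. 164.] [0.588 0.132]
spool_a 0.69 [189. 257.] [0.33  0.248]
spool_a 0.54 [157. 264.] [0.31 0.35]
spool_a 0.46 [270. 139.] [ 0.723 -0.012]
tape_roll 0.75 [359. 265.] [ 0.301 -0.291]
cone_a 0.94 [400. 188.] [ 0.55  -0.441]
cone_a 0.87 [121. 244.] [0.375 0.469]
scanner 0.57 [433. 238.] [ 0.382 -0.534]
side [0.223 1.087 1.283]
guide_face 0.65 [223. 217.] [ 0.684 -0.01 ]
stop_face 0.76 [224. 292.] [0.594 0.264]
large_carton 0.72 [246. 258.] [0.567 0.134]
small_carton 0.64 [375. 164.] [ 0.249 -0.37 ]
small_carton 0.59 [267. 207.] [ 0.561 -0.086]
sample_spool 0.7 [234. 241.] [0.589 0.158]
spool_a 0.84 [314. 353.] [0.323 0.35 ]
spool_a 0.58 [318. 318.] [0.334 0.238]
tape_roll 0.72 [355. 192.] [ 0.3 -0.3]
cutter 0.73 [191. 331.] [0.667 0.359]
cutter 0.28 [354. 194.] [ 0.302 -0.29 ]
cone_a 0.86 [298. 159.] [ 0.532 -0.434]
cone_a 0.74 [281. 389.] [0.386 0.469]
scanner 0.79 [339. 148.] [ 0.392 -0.529]
```

View pics/top0.png

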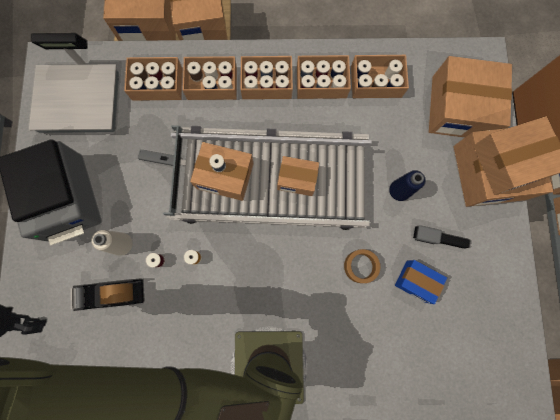

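View pics/side0.png

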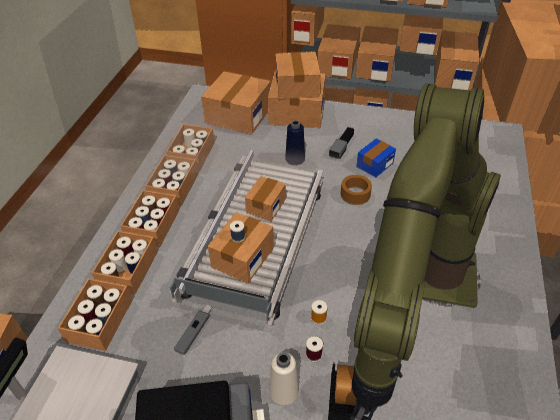

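Run:
```python
from h import *
f=env.grab_frame('top')
c=f['img'][120:235,165:380];c=cv2.resize(c,None,fx=3.7,fy=3.7,interpolation=cv2.INTER_CUBIC);cv2.imwrite('pics/crop.png',c)
```

```text
(no output)
```

View pics/crop.png

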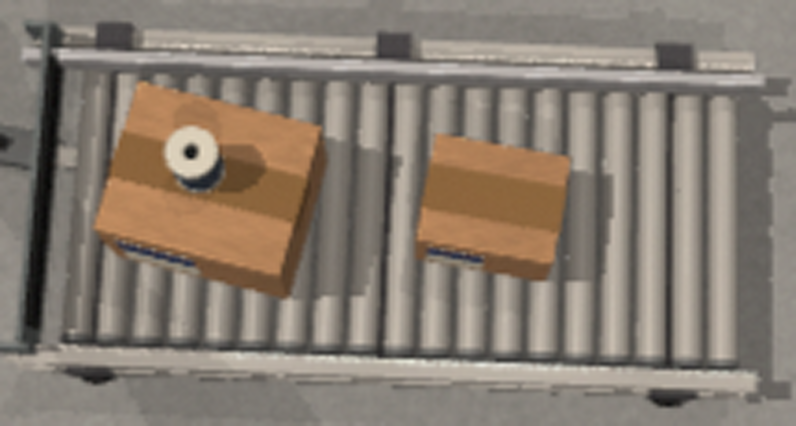

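Run:
```python
from h import *
f=env.grab_frame('top')
g=lambda p,z: at(f,(165+(p[0]+.5)/3.7-.5,120+(p[1]+.5)/3.7-.5),z)[:2]
a,b=g((60,70),.1085),g((760,86),.1085)
v=(a-b)/np.linalg.norm(a-b);print('guide',a.round(4),b.round(4),'trackang',np.degrees(np.arctan2(v[1],v[0]))-90)
s1,s2=g((58,40),.1185),g((40,345),.1185);print('stop',s1,s2)
L=np.array([g(p,.1725) for p in[(141,82),(325,127),(283,280),(97,228)]])
S=np.array([g(p,.1475) for p in[(436,134),(569,157),(552,266),(419,243)]])
for n,B in(('L',L),('S',S)):
    print(n,B.round(3).tolist(),'c',B.mean(0).round(4),'ang',[np.degrees(np.arctan2(*(d[::-1])))-90 for d in(B[0]-B[1],B[3]-B[2])],np.linalg.norm(np.roll(B,-1,0)-B,axis=1).round(3))
    n_=np.array([v[1],-v[0]]); print(' dist to guide',((a-B)@n_).round(3),' to stop',((s1-B)@v).round(3))
sp=g((190,153),.2185);print('spool',sp)
print('near rail',g((60,352),.0775),g((750,375),.0775))
T=np.array(f['extrinsics'])
for n in('spool_b','cone_b'): pass
```

```text
guide [0.6889 0.2615] [ 0.6683 -0.3211] trackang -2.0236520676026544
stop [0.71137832 0.26157348] [0.45507912 0.26743043]
L [[0.655, 0.182], [0.616, 0.037], [0.494, 0.069], [0.537, 0.213]] c [0.5756 0.1253] ang [np.float64(-14.912000679589667), np.float64(-16.509744539665135)] [0.15  0.126 0.15  0.122]
 dist to guide [0.031 0.065 0.188 0.15 ]  to stop [0.082 0.228 0.2   0.055]
S [[0.617, -0.05], [0.597, -0.156], [0.509, -0.139], [0.528, -0.035]] c [ 0.5629 -0.0951] ang [np.float64(-10.86319018804926), np.float64(-10.71061953470307)] [0.107 0.09  0.106 0.09 ]
 dist to guide [0.06  0.077 0.166 0.15 ]  to stop [0.315 0.421 0.408 0.303]
spool [0.58220955 0.13532275]
near rail [0.45582335 0.26116593] [ 0.43037061 -0.30695639]
```

The crop shows the large carton leading, top corners near crop px (141,82), (325,127), (283,285) and (97,227), about 13° off square. The small carton is behind it at (436,134) to (552,266), about 9° off. The spool is at (190,153), the guide's inner edge runs (60,70) to (760,86), and the stop face is at x≈50. I'll turn the tool so its y axis lies along the track and approach the near side of the large carton.

```bash
python3 -m pendant '[{"travel":[-3,-3,0],"yaw":-3,"claw":0},{"travel":[-6,-6,0],"yaw":-7,"claw":0},{"travel":[-9,-9,0],"yaw":-11,"claw":0},{"travel":[-12,-12,0],"yaw":-14.5,"claw":0},{"travel":[-15,-15,0],"yaw":-14.5,"claw":0},{"travel":[-18,-18,0],"yaw":-14.5,"claw":0},{"travel":[-21,-21,0],"yaw":-14.5,"claw":0},{"travel":[-24,-24,0],"yaw":-14.5,"claw":0},{"travel":[-26,-26,0],"yaw":-14.5,"claw":0},{"travel":[-27,-27,0],"yaw":-14.5,"claw":0}]'
```

```text
time: 2.13
ee_pos: [0.3621, 0.2577, 0.2312]
ee_rot: [-179.8, 0.0, 177.5]
contact_force: [-0.5, 0.2, 0.2]
finger_gap: 0.0854
grip_force: 0.0
```

```bash
python3 -m pendant '[{"travel":[-1.5,-2.5,0],"yaw":0,"claw":0},{"travel":[-3.5,-5.5,0],"yaw":0,"claw":0},{"travel":[-5.5,-8.5,0],"yaw":0,"claw":0},{"travel":[-7.3,-11.5,1],"yaw":0,"claw":0},{"travel":[-7.3,-11.5,4],"yaw":0,"claw":0},{"travel":[-7.3,-11.5,7],"yaw":0,"claw":0},{"travel":[-7.3,-11.5,9.5],"yaw":0,"claw":0},{"travel":[-7.3,-11.5,11],"yaw":0,"claw":0},{"travel":[-7.3,-11.5,11.6],"yaw":0,"claw":0},{"travel":[-7.3,-11.5,11.6],"yaw":0,"claw":0}]'
```

```text
time: 2.97
ee_pos: [0.4283, 0.1459, 0.1143]
ee_rot: [-179.9, -0.1, 178.0]
contact_force: [0.7, 0.9, -0.2]
finger_gap: 0.0857
grip_force: 0.0
```

```bash
python3 -m pendant '[{"travel":[-1,0,0],"yaw":0,"claw":0},{"travel":[-2,0,0],"yaw":0,"claw":0},{"travel":[-3,0,0],"yaw":0,"claw":0},{"travel":[-3.6,0,0],"yaw":0,"claw":0},{"travel":[-4.2,0,0],"yaw":0,"claw":0},{"travel":[-4.8,0,0],"yaw":0,"claw":0},{"travel":[-5.4,0,0],"yaw":0,"claw":0},{"travel":[-6,0,0],"yaw":0,"claw":0},{"travel":[-6.6,0,0],"yaw":0,"claw":0},{"travel":[-7.2,0,0],"yaw":0,"claw":0}]'
python3 -m pendant '[{"travel":[-0.6,0,0],"yaw":0,"claw":0},{"travel":[-1.2,0,0],"yaw":0,"claw":0},{"travel":[-1.8,0,0],"yaw":0,"claw":0},{"travel":[-2.3,0,0],"yaw":0,"claw":0},{"travel":[-2.8,0,0],"yaw":0,"claw":0},{"travel":[-3.2,0,0],"yaw":0,"claw":0},{"travel":[-3.5,0,0],"yaw":0,"claw":0},{"travel":[-3.7,0,0],"yaw":0,"claw":0},{"travel":[-3.8,0,0],"yaw":0,"claw":0},{"travel":[-3.8,0,0],"yaw":0,"claw":0}]'
cat > v.py <<'E'
import sys
from h import *
f=env.grab_frame('top')
c=f['img'][110:240,165:380];c=cv2.resize(c,None,fx=3.7,fy=3.7,interpolation=cv2.INTER_CUBIC);cv2.imwrite(f'pics/{sys.argv[1]}.png',c)
for n,z in(('large_carton',.0775),('small_carton',.0775)):
    for r in env.landmark_of('top',n)[:2]: print(n,round(r['p'],2),at(f,r['uv'],z).round(3)[:2])
E
python3 v.py a1
```

```text
time: 3.8
ee_pos: [0.4997, 0.1428, 0.1149]
ee_rot: [-179.9, -0.2, 177.9]
contact_force: [-3.0, -0.6, 0.1]
finger_gap: 0.0852
grip_force: 0.0
time: 4.63
ee_pos: [0.5388, 0.1421, 0.1153]
ee_rot: [180.0, 0.0, 178.0]
contact_force: [-2.1, 0.6, -1.1]
finger_gap: 0.0855
grip_force: 0.0
small_carton 0.82 [ 0.253 -0.441]
small_carton 0.73 [ 0.57  -0.093]
```

View pics/a1.png

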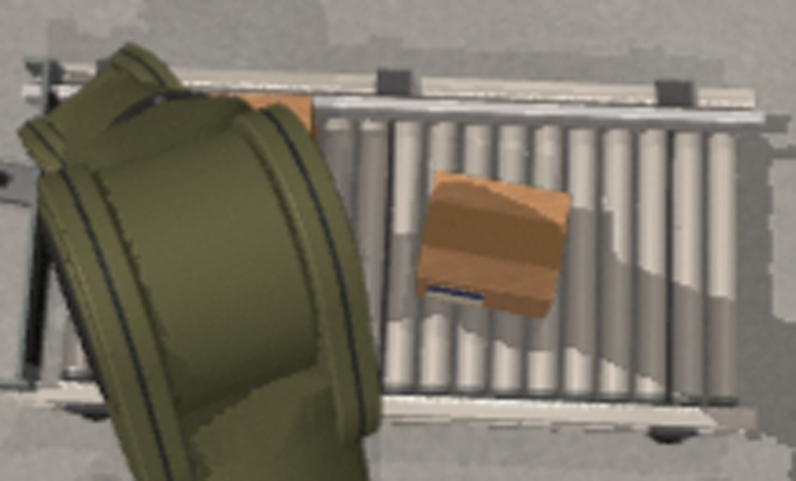

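The arm hides most of the large carton, but its far edge at (313,97) looks square and almost on the guide. I'll press on gently until the force rises.

```bash
python3 -m pendant '[{"travel":[-0.1,0,0],"yaw":0,"claw":0},{"travel":[-0.2,0,0],"yaw":0,"claw":0},{"travel":[-0.3,0,0],"yaw":0,"claw":0},{"travel":[-0.4,0,0],"yaw":0,"claw":0},{"travel":[-0.5,0,0],"yaw":0,"claw":0},{"travel":[-0.5,0,0],"yaw":0,"claw":0},{"travel":[-0.6,0,0],"yaw":0,"claw":0},{"travel":[-0.7,0,0],"yaw":0,"claw":0},{"travel":[-0.8,0,0],"yaw":0,"claw":0},{"travel":[-0.8,0,0],"yaw":0,"claw":0}]'
```

```text
time: 5.62
ee_pos: [0.5469, 0.1417, 0.1153]
ee_rot: [180.0, 0.0, 177.9]
contact_force: [-4.2, 0.5, 1.3]
finger_gap: 0.085
grip_force: 0.0
```

```bash
python3 -m pendant '[{"travel":[-0.1,0,0],"yaw":0,"claw":0},{"travel":[-0.2,0,0],"yaw":0,"claw":0},{"travel":[-0.2,0,0],"yaw":0,"claw":0},{"travel":[-0.3,0,0],"yaw":0,"claw":0},{"travel":[-0.3,0,0],"yaw":0,"claw":0},{"travel":[-0.4,0,0],"yaw":0,"claw":0},{"travel":[-0.4,0,0],"yaw":0,"claw":0},{"travel":[-0.4,0,0],"yaw":0,"claw":0},{"travel":[-0.4,0,0],"yaw":0,"claw":0},{"travel":[-0.4,0,0],"yaw":0,"claw":0}]'
```

```text
time: 6.45
ee_pos: [0.5508, 0.1415, 0.1153]
ee_rot: [180.0, 0.0, 178.0]
contact_force: [-4.6, 0.2, 0.9]
finger_gap: 0.0853
grip_force: 0.0
```

```bash
python3 -m pendant '[{"travel":[-0.1,0,0],"yaw":0,"claw":0},{"travel":[-0.2,0,0],"yaw":0,"claw":0},{"travel":[-0.2,0,0],"yaw":0,"claw":0},{"travel":[-0.3,0,0],"yaw":0,"claw":0},{"travel":[-0.3,0,0],"yaw":0,"claw":0},{"travel":[-0.4,0,0],"yaw":0,"claw":0},{"travel":[-0.4,0,0],"yaw":0,"claw":0},{"travel":[-0.4,0,0],"yaw":0,"claw":0},{"travel":[-0.4,0,0],"yaw":0,"claw":0},{"travel":[-0.4,0,0],"yaw":0,"claw":0}]'
```

```text
time: 7.28
ee_pos: [0.5526, 0.1417, 0.115]
ee_rot: [-180.0, -0.2, 177.9]
contact_force: [-8.7, 0.8, 2.4]
finger_gap: 0.0852
grip_force: 0.0
```

```bash
python3 -m pendant '[{"travel":[1,0,0],"yaw":0,"claw":0},{"travel":[3.5,0,0],"yaw":0,"claw":0},{"travel":[6.5,-1,0],"yaw":0,"claw":0},{"travel":[9,-4,0],"yaw":0,"claw":0},{"travel":[10.5,-8,0],"yaw":0,"claw":0},{"travel":[10.5,-12,1],"yaw":0,"claw":0},{"travel":[10.5,-16,2],"yaw":0,"claw":0},{"travel":[10.5,-20,3],"yaw":0,"claw":0},{"travel":[10.5,-23,3],"yaw":0,"claw":0},{"travel":[10.5,-23.4,3],"yaw":0,"claw":0}]'
python3 -m pendant '[{"travel":[-1,0,0],"yaw":0,"claw":0},{"travel":[-2,0,0],"yaw":0,"claw":0},{"travel":[-3,0,0],"yaw":0,"claw":0},{"travel":[-4,0,0],"yaw":0,"claw":0},{"travel":[-4.5,0,0],"yaw":0,"claw":0},{"travel":[-5,0,0],"yaw":0,"claw":0},{"travel":[-5.5,0,0],"yaw":0,"claw":0},{"travel":[-6,0,0],"yaw":0,"claw":0},{"travel":[-6.5,0,0],"yaw":0,"claw":0},{"travel":[-7,0,0],"yaw":0,"claw":0}]'
```

```text
time: 8.12
ee_pos: [0.442, -0.0967, 0.0849]
ee_rot: [-179.7, 0.1, 177.3]
contact_force: [-0.7, 0.6, -1.3]
finger_gap: 0.0855
grip_force: 0.0
time: 8.95
ee_pos: [0.5106, -0.0918, 0.0851]
ee_rot: [-179.9, -0.1, 177.9]
contact_force: [-2.5, -1.3, 0.8]
finger_gap: 0.0856
grip_force: 0.0
```

```bash
python3 -m pendant '[{"travel":[-0.6,0,0],"yaw":0,"claw":0},{"travel":[-1.2,0,0],"yaw":0,"claw":0},{"travel":[-1.8,0,0],"yaw":0,"claw":0},{"travel":[-2.4,0,0],"yaw":0,"claw":0},{"travel":[-3.0,0,0],"yaw":0,"claw":0},{"travel":[-3.6,0,0],"yaw":0,"claw":0},{"travel":[-4.2,0,0],"yaw":0,"claw":0},{"travel":[-4.8,0,0],"yaw":0,"claw":0},{"travel":[-5.4,0,0],"yaw":0,"claw":0},{"travel":[-5.8,0,0],"yaw":0,"claw":0}]'
python3 -m pendant '[{"travel":[-0.2,0,0],"yaw":0,"claw":0},{"travel":[-0.4,0,0],"yaw":0,"claw":0},{"travel":[-0.6,0,0],"yaw":0,"claw":0},{"travel":[-0.8,0,0],"yaw":0,"claw":0},{"travel":[-0.9,0,0],"yaw":0,"claw":0},{"travel":[-1,0,0],"yaw":0,"claw":0},{"travel":[-1.1,0,0],"yaw":0,"claw":0},{"travel":[-1.2,0,0],"yaw":0,"claw":0},{"travel":[-1.2,0,0],"yaw":0,"claw":0},{"travel":[-1.2,0,0],"yaw":0,"claw":0}]'
```

```text
time: 9.78
ee_pos: [0.5703, -0.0932, 0.0853]
ee_rot: [180.0, 0.0, 178.0]
contact_force: [-3.3, -0.1, 1.0]
finger_gap: 0.0853
grip_force: 0.0
time: 10.62
ee_pos: [0.577, -0.0938, 0.0846]
ee_rot: [-179.9, -0.5, 177.9]
contact_force: [-10.3, 1.3, 3.4]
finger_gap: 0.0856
grip_force: 0.0
```

```bash
python3 -m pendant '[{"travel":[1,0,0],"yaw":0,"claw":0},{"travel":[3,0,0],"yaw":0,"claw":0},{"travel":[6,0,0],"yaw":0,"claw":0},{"travel":[9,0,-1],"yaw":0,"claw":40},{"travel":[12,-2,-4],"yaw":0,"claw":80},{"travel":[14,-5,-7],"yaw":0,"claw":128},{"travel":[16,-8,-10],"yaw":0,"claw":128},{"travel":[17,-11,-11],"yaw":0,"claw":128},{"travel":[17,-13,-11],"yaw":0,"claw":128},{"travel":[17,-13,-11],"yaw":0,"claw":128}]'
python3 v.py a2; python3 -c "
from bench import env
o=env.get_obs();print(o['joint_positions'])"
```

```text
time: 11.45
ee_pos: [0.4068, -0.2245, 0.1969]
ee_rot: [-179.7, 0.3, 177.4]
contact_force: [0.2, 0.1, -0.6]
finger_gap: 0.0427
grip_force: 0.0
small_carton 0.91 [ 0.65  -0.092]
[ 39.95483004  32.74128174 -27.10985148 118.7886571   26.00811245
  34.06389935  82.62223134]
```

View pics/a2.png

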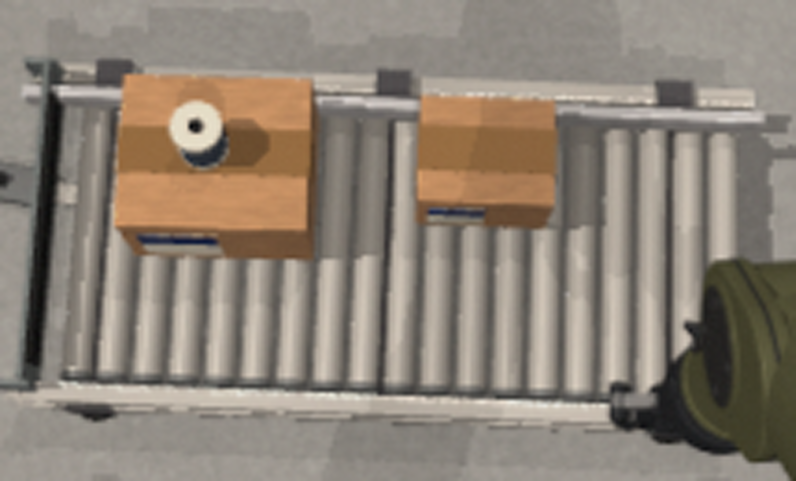

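Both cartons now look square and flush against the guide; the large top spans crop px (120–315, 75–235) and the small one (420–556, 97–205), with the spool upright at (195,127). Next I turn the tool 90° and go behind the small carton.

```bash
python3 -m pendant '[{"travel":[-2,0,0],"yaw":-7,"claw":128},{"travel":[-4,0,0],"yaw":-14,"claw":128},{"travel":[-6,0,0],"yaw":-21,"claw":128},{"travel":[-9,0,0],"yaw":-28,"claw":128},{"travel":[-12,0,0],"yaw":-35,"claw":128},{"travel":[-15,0,0],"yaw":-42,"claw":128},{"travel":[-18,0,0],"yaw":-49,"claw":128},{"travel":[-20,0,0],"yaw":-56,"claw":128},{"travel":[-22,0,0],"yaw":-63,"claw":128},{"travel":[-22.5,0,0],"yaw":-70,"claw":128}]'
```

```text
time: 12.43
ee_pos: [0.6356, -0.2221, 0.1945]
ee_rot: [-179.9, 0.2, -111.5]
contact_force: [0.0, -0.2, 0.1]
finger_gap: 0.0427
grip_force: 0.0
```

```bash
python3 -m pendant '[{"travel":[0,0,1],"yaw":-6,"claw":128},{"travel":[0,0,3],"yaw":-12,"claw":128},{"travel":[0,0,5],"yaw":-19,"claw":128},{"travel":[0,0,7],"yaw":-19.5,"claw":128},{"travel":[0,0,8.5],"yaw":-19.5,"claw":128},{"travel":[0,0,9],"yaw":-19.5,"claw":128},{"travel":[0,0,9],"yaw":-19.5,"claw":128},{"travel":[0,0,9],"yaw":-19.5,"claw":128},{"travel":[0,0,9],"yaw":-19.5,"claw":128},{"travel":[0,0,9],"yaw":-19.5,"claw":128}]'
```

```text
time: 13.27
ee_pos: [0.6327, -0.2256, 0.107]
ee_rot: [-179.9, -0.1, -92.5]
contact_force: [-0.1, 0.2, -0.2]
finger_gap: 0.0427
grip_force: 0.0
```

```bash
python3 -m pendant '[{"travel":[-2,0,0],"yaw":0,"claw":128},{"travel":[-4,0,0],"yaw":0,"claw":128},{"travel":[-5.5,0,0],"yaw":0,"claw":128},{"travel":[-6.2,0,0],"yaw":0,"claw":128},{"travel":[-6.7,0,0],"yaw":0,"claw":128},{"travel":[-7.2,0,0],"yaw":0,"claw":128},{"travel":[-7.7,0,0],"yaw":0,"claw":128},{"travel":[-8.2,0,0],"yaw":0,"claw":128},{"travel":[-8.7,0,0],"yaw":0,"claw":128},{"travel":[-9.2,0,0],"yaw":0,"claw":128}]'
python3 -m pendant '[{"travel":[-0.5,0,0],"yaw":0,"claw":128},{"travel":[-1,0,0],"yaw":0,"claw":128},{"travel":[-1.5,0,0],"yaw":0,"claw":128},{"travel":[-2,0,0],"yaw":0,"claw":128},{"travel":[-2.5,0,0],"yaw":0,"claw":128},{"travel":[-3,0,0],"yaw":0,"claw":128},{"travel":[-3.5,0,0],"yaw":0,"claw":128},{"travel":[-4,0,0],"yaw":0,"claw":128},{"travel":[-4.5,0,0],"yaw":0,"claw":128},{"travel":[-5,0,0],"yaw":0,"claw":128}]'
```

```text
time: 14.1
ee_pos: [0.6359, -0.1341, 0.1052]
ee_rot: [-180.0, -0.0, -92.6]
contact_force: [1.0, -1.8, -0.2]
finger_gap: 0.0423
grip_force: 0.0
time: 14.93
ee_pos: [0.6379, -0.0833, 0.1052]
ee_rot: [180.0, -0.0, -92.5]
contact_force: [1.0, -1.6, 0.3]
finger_gap: 0.0423
grip_force: 0.0
```

```bash
python3 -m pendant '[{"travel":[-0.4,0,0],"yaw":0,"claw":128},{"travel":[-0.8,0,0],"yaw":0,"claw":128},{"travel":[-1.2,0,0],"yaw":0,"claw":128},{"travel":[-1.6,0,0],"yaw":0,"claw":128},{"travel":[-2,0,0],"yaw":0,"claw":128},{"travel":[-2.4,0,0],"yaw":0,"claw":128},{"travel":[-2.8,0,0],"yaw":0,"claw":128},{"travel":[-3.2,0,0],"yaw":0,"claw":128},{"travel":[-3.6,0,0],"yaw":0,"claw":128},{"travel":[-4,0,0],"yaw":0,"claw":128}]'
python3 -m pendant '[{"travel":[-0.4,0,0],"yaw":0,"claw":128},{"travel":[-0.8,0,0],"yaw":0,"claw":128},{"travel":[-1.2,0,0],"yaw":0,"claw":128},{"travel":[-1.6,0,0],"yaw":0,"claw":128},{"travel":[-1.9,0,0],"yaw":0,"claw":128},{"travel":[-2.2,0,0],"yaw":0,"claw":128},{"travel":[-2.5,0,0],"yaw":0,"claw":128},{"travel":[-2.7,0,0],"yaw":0,"claw":128},{"travel":[-2.8,0,0],"yaw":0,"claw":128},{"travel":[-2.8,0,0],"yaw":0,"claw":128}]'
python3 v.py a3
```

```text
time: 15.77
ee_pos: [0.6398, -0.0433, 0.1052]
ee_rot: [-180.0, 0.0, -92.5]
contact_force: [1.3, -3.8, 0.7]
finger_gap: 0.0427
grip_force: 0.0
time: 16.6
ee_pos: [0.6407, -0.0148, 0.1053]
ee_rot: [180.0, 0.1, -92.5]
contact_force: [0.1, -0.8, -1.0]
finger_gap: 0.0426
grip_force: 0.0
large_carton 0.55 [0.641 0.176]
small_carton 0.92 [ 0.251 -0.438]
small_carton 0.89 [0.651 0.055]
```

View pics/a3.png

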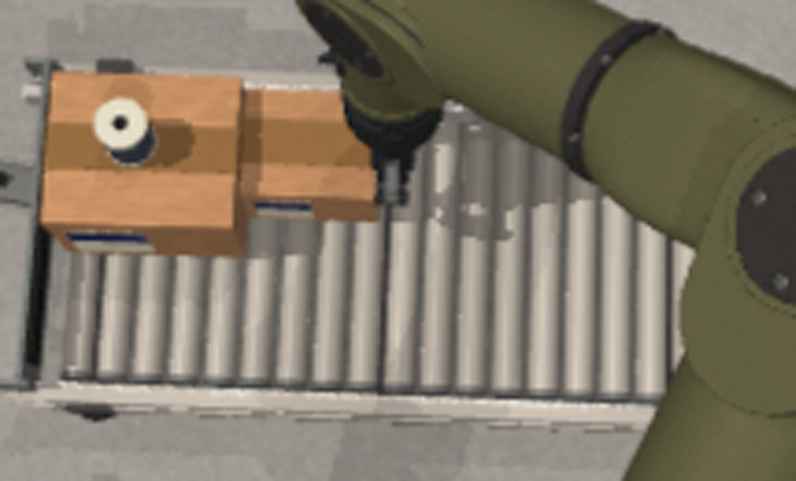

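The large carton's left edge, at crop px 45–50, is almost at the stop. The small carton sits right behind it at (240–380), and the spool stands at (120,122). I'll push slowly until the force rises.

```bash
python3 -m pendant '[{"travel":[-0.1,0,0],"yaw":0,"claw":128},{"travel":[-0.2,0,0],"yaw":0,"claw":128},{"travel":[-0.3,0,0],"yaw":0,"claw":128},{"travel":[-0.4,0,0],"yaw":0,"claw":128},{"travel":[-0.5,0,0],"yaw":0,"claw":128},{"travel":[-0.6,0,0],"yaw":0,"claw":128},{"travel":[-0.7,0,0],"yaw":0,"claw":128},{"travel":[-0.8,0,0],"yaw":0,"claw":128},{"travel":[-0.9,0,0],"yaw":0,"claw":128},{"travel":[-0.9,0,0],"yaw":0,"claw":128}]'
python3 -m pendant '[{"travel":[-0.1,0,0],"yaw":0,"claw":128},{"travel":[-0.2,0,0],"yaw":0,"claw":128},{"travel":[-0.2,0,0],"yaw":0,"claw":128},{"travel":[-0.2,0,0],"yaw":0,"claw":128},{"travel":[-0.2,0,0],"yaw":0,"claw":128},{"travel":[-0.2,0,0],"yaw":0,"claw":128},{"travel":[-0.2,0,0],"yaw":0,"claw":128},{"travel":[-0.2,0,0],"yaw":0,"claw":128},{"travel":[-0.2,0,0],"yaw":0,"claw":128},{"travel":[-0.2,0,0],"yaw":0,"claw":128}]'
```

```text
time: 17.58
ee_pos: [0.6413, -0.006, 0.1053]
ee_rot: [-180.0, 0.1, -92.5]
contact_force: [-0.4, -2.4, 0.9]
finger_gap: 0.0425
grip_force: 0.0
time: 18.42
ee_pos: [0.6415, -0.0044, 0.1053]
ee_rot: [-180.0, 0.0, -92.5]
contact_force: [-0.4, -0.7, -0.2]
finger_gap: 0.043
grip_force: 0.0
```

```bash
python3 -m pendant '[{"travel":[-0.1,0,0],"yaw":0,"claw":128},{"travel":[-0.2,0,0],"yaw":0,"claw":128},{"travel":[-0.3,0,0],"yaw":0,"claw":128},{"travel":[-0.3,0,0],"yaw":0,"claw":128},{"travel":[-0.4,0,0],"yaw":0,"claw":128},{"travel":[-0.4,0,0],"yaw":0,"claw":128},{"travel":[-0.5,0,0],"yaw":0,"claw":128},{"travel":[-0.5,0,0],"yaw":0,"claw":128},{"travel":[-0.5,0,0],"yaw":0,"claw":128},{"travel":[-0.5,0,0],"yaw":0,"claw":128}]'
```

```text
time: 19.25
ee_pos: [0.6417, -0.0031, 0.1052]
ee_rot: [180.0, -0.3, -92.7]
contact_force: [-0.6, -8.2, 2.5]
finger_gap: 0.0427
grip_force: 0.0
```

Firm contact: the row of cartons is against the stop. I'll back off, rise, and look.

```bash
python3 -m pendant '[{"travel":[0.2,0,0],"yaw":0,"claw":128},{"travel":[0.5,0,0],"yaw":0,"claw":128},{"travel":[1.5,0,0],"yaw":0,"claw":128},{"travel":[3.5,0,0],"yaw":0,"claw":128},{"travel":[6,0,0],"yaw":0,"claw":128},{"travel":[9,0,-1],"yaw":0,"claw":128},{"travel":[12,0,-4],"yaw":0,"claw":128},{"travel":[15,2,-7],"yaw":0,"claw":128},{"travel":[18,4,-9],"yaw":0,"claw":128},{"travel":[19,5,-10],"yaw":0,"claw":128}]'
python3 v.py a4
python3 - <<'E'
from h import *
f=env.grab_frame('top')
import math
v=np.array([.035,.999]);n=np.array([.999,-.035])
img=f['img'].copy()
G=np.array([.577+.011+.09,-.094])  # guide point from stall
def box(c,w,l,z):
    return [np.r_[c+sx*n*w/2+sy*v*l/2,z] for sx,sy in((1,1),(1,-1),(-1,-1),(-1,1))]
E
```

```text
time: 20.08
ee_pos: [0.5825, -0.1916, 0.2074]
ee_rot: [-179.9, -0.1, -92.8]
contact_force: [-0.4, -0.2, -0.5]
finger_gap: 0.0427
grip_force: 0.0
large_carton 0.63 [0.63  0.192]
small_carton 0.9 [0.64  0.072]
small_carton 0.69 [ 0.249 -0.441]
```

View pics/a4.png

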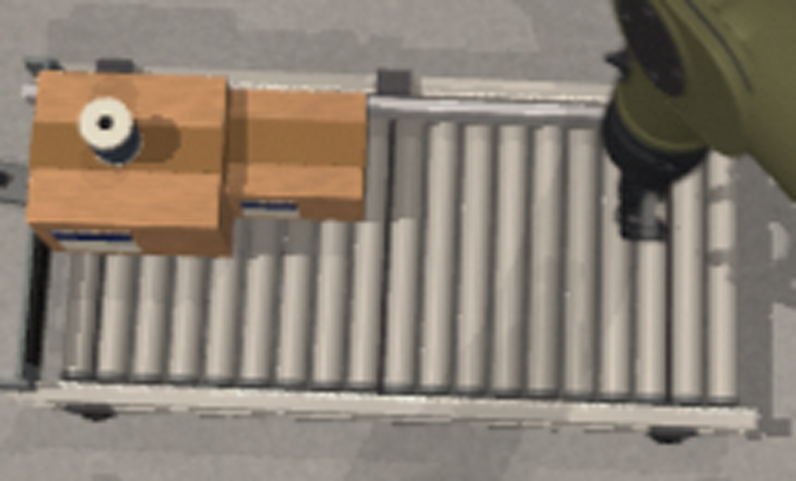

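Run:
```python
from h import *
f=env.grab_frame('top')
g=lambda p,z: at(f,(165+(p[0]+.5)/3.7-.5,110+(p[1]+.5)/3.7-.5),z)[:2]
a,b=g((60,107),.1085),g((760,123),.1085);v=(a-b)/np.linalg.norm(a-b);n=np.array([v[1],-v[0]])
s=g((58,77),.1185)
ps={'L':([(40,71),(229,77),(221,231),(27,221)],.1725),'S':([(230,91),(367,94),(362,197),(229,193)],.1475)}
for k,(p,z) in ps.items():
    B=np.array([g(q,z) for q in p]);print(k,B.mean(0).round(4),'d guide',((a-B)@n).round(4),'d stop',((s-B)@v).round(4),
     'rel ang',[round(float(np.degrees(np.arctan2((d)@n,d@v))),2) for d in(B[0]-B[1],B[3]-B[2])])
```

```text
L [0.6299 0.1904] d guide [-0.0064 -0.005   0.1207  0.1164] d stop [-0.0004  0.1493  0.149  -0.0017] rel ang [0.54, 1.66]
S [0.6417 0.061 ] d guide [-0.0028 -0.0029  0.0834  0.0826] d stop [0.1472 0.2578 0.2563 0.1504] rel ang [-0.05, 0.41]
```

Measured corners agree with both cartons square (under 2°), flush against the guide, and closed up to the stop. Nothing else was touched, so I'm handing in.

```bash
python3 -c "
from bench import env
print(env.hand_in())"
```

```text
the job is handed in; nothing more can be done
None
```

I handed the job in at about 20 s of robot time: the large carton is against the end stop with the small one close up behind it, both measured flush on the guide and under 2° off square, the sample spool is standing, and the arm made no contact that should have moved a bystander; `hand_in()` returned no verdict.

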